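# Free a fibre reel and hold its index pin back

### The arm

A 6-joint arm with a two-finger parallel gripper is mounted at the origin on the work surface. World frame = base frame: x ahead of the robot, y to its left, z up, the work surface at z = 0. Lengths are in m, angles in rad, forces in N, time in s.
With the tool pointing down it reaches from about 0.225 to 0.875 m from the base axis. Payload 3.4 kg.
Tool frame: the origin (TCP) lies at the very end of the fingers, on their centre line; the grasp point (between the pads) lies behind it (manip.grasp_offset is the z of the grasp point in the tool frame, in m); z points along the fingers, y is the line along which they close (so a half turn about z gives the same grasp; the last joint's range is limited). The gripper opens to 85 mm and grips with 20 to 120 N. Pads are 22 mm wide; open, the fingers measure 114 mm over their backs; the gripper's body (76 mm by 85 mm) begins 54 mm behind the grasp point. The pads swing forward as they close: fully open they stand 13 mm farther back than shut.
Start: joints at [-1.329, 0.276, 1.505, -0, 1.361, -0.121], TCP at [0.204, -0.538, 0.231] pointing down, gripper open.
Joint ranges: [-2.89, 2.89], [-0.75, 2.08], [0.22, 2.7], [-1.18, 4.32], [0.11, 2.71], [-2.7, 2.7]. Speed limits (rad/s): [2.57, 2.57, 3.14, 3.14, 3.14, 3.14].

### API

Orientations are given as a unit quaternion [w, x, y, z].
In Python, from rig import manip gives the robot as it stands.
- The arm moves only by the shell command python3 -m pendant 'ROWS' [FORCE]. ROWS is JSON, a list of rows, each an object of numbers: "dx", "dy", "dz": the shift along the tool's x, y, z in m; "rx", "ry", "rz": the turn, a rotation vector about the tool's x, y, z in degrees; "hand": the finger opening in m, from 0 to 0.0854. In form: [{"dx": .., "dy": .., "dz": .., "rx": .., "ry": .., "rz": .., "hand": ..}, ...]. A call has 1 to 12 rows; each row shifts and turns the commanded pose from where the row before left it, along the tool's axes as they then stand; what a row does not reach is not made up. A row lasts 1/12 s, in which the tool goes at most 41.7 mm and 7.16 degrees, less where a joint would pass 70% of its speed; a pose out of reach is approached as far as the arm can. A call is refused whole if a number of a shift passes 0.0417 or a number of a turn 7.16, either way. A call with a gripper value outside its range is refused whole. The fingers move at their own pace and stop on an object; FORCE is the grip in N (left out, the last holds). Time passes only in rows, so rows that do not move let the fingers close. It gives the time, the measured TCP pose, the force, the opening and the grip force at its end, in the units of the state.
- manip.get_state(): the state, without advancing time (a new reading comes with each control period).
- manip.get_image(name): name is "scene" or "top"; returns a dict with "frame" (384x512x3 uint8, red, green, blue), "fx", "fy", "cx", "cy" (pixels), "position" and "attitude" of the camera in the world. Camera axes: x right, y up, looking along -z (the intrinsics and any distortion apply to the point x, -y, -z); pixel columns grow to the right and rows downward; lengths in m; the calibration is good to about 2 mm. A picture is of the moment at which its call begins. There is no depth.
- manip.sign_off(): hands the job in; it is judged then, once.
The state is a dict: "clock": time; "qpos": joint angles; "qd": joint speeds; "effort": joint torques, N m; "position": TCP position; "ee_rot": TCP orientation; "contact_force": force on the tool from outside, world axes, zero at the start; "moment": the same for the moment, N m; "width": finger opening in m; "gripper_force": force on a finger pad.
Only numpy, scipy, OpenCV 4.12 (cv2) and the standard library are available. Lean on these libraries where they do the work, as an engineer would, in place of code of your own. Each camera call takes 0.05 s, during which the arm holds its last target. There are 200 camera calls.

### The job

Free the flat grey reel on the winder so that I can turn it: first unscrew the black screw cap in its middle anticlockwise until it comes up against its stop, then pull the sprung index pin at the reel's rim fully up by its T handle. Finish while still gripping the handle and holding the pin fully up, clear of its hole, because it snaps back if let go; leave the cap unscrewed and the things lying around undisturbed.

Things in the scene. Friction and masses are not known exactly. Their poses are not given: they have to be found in the camera images.
- winder: Winder fixed to the bench, facing any way: plate 270 x 160 mm, on it a light grey reel lying flat (220 mm across, its top 72 mm above the bench, index holes 95 mm from the axis). Origin on the bench under the reel's axis, z up. The screw cap is on the axis, the index pin 95 mm from it in the winder's -x direction, in a dark steel bracket (34 mm wide, top 91 mm up, 79 to 137 mm from the axis).
- cap_grip (a point): Grip point on the axis of the black knurled screw cap, 101 mm above the bench. The cap is round, 44 mm across, from 74 to 108 mm above the bench, and can be gripped at any yaw; nothing above 82 mm stands within 70 mm of its axis. This frame turns with the cap: x points along the white line on its top and the small lug (6 mm high, reaching 33 mm from the axis) at its foot.
- cap (a joint): Angle of the screw cap (rad): 0 = screwed tight, grows anticlockwise seen from above, 2.6 = fully unscrewed, where its lug meets a small fixed stop block. Starts between 0 and 0.6. Captive: it turns without rising and stays where it is left. Turning takes about 0.12 N m.
- pin_grip (a point): Grip point in the middle of the index pin's black T handle, 115 mm above the bench when seated; rises with the pin. The bar is 46 mm long along this frame's y axis, 12 mm wide along x (squeeze this from above), 16 mm high (106 to 122 mm above the bench when seated), on a 10 mm steel pin; 15 mm of stem are free between the bar and the bracket.
- pin (a joint): Lift of the index pin (m): 0 = seated, its tip 12 mm down in the reel's hole; 0.020 = fully up against its stop, tip 8 mm clear of the reel. A spring pushes it down with 3.6 N when seated, rising evenly to 9.6 N fully up.
- splitter: Bystander: loose black flat module 100 x 35 x 14 mm. Origin under its centre.
- pot: Bystander: loose small lidded jar, 48 mm across, 50 mm high. Origin under its centre.
- cleaner: Bystander: loose light-blue connector-cleaner cassette, 130 x 55 x 76 mm. Origin under its centre.

How it is judged:
On the way, in this order (a step that is already met when the one before it is completed fails the run):
1. the screw cap is unscrewed to its stop, the pin still seated (value of joint cap above 2.35 rad and value of joint pin below 0.004 m), for 0.2 s.
2. the index pin is pulled fully up (value of joint pin above 0.016 m), for 0.2 s.
At the end, for the whole second after the job is handed in: For the last second the fingers hold the index pin still and at least 16 mm up (of 20), with more than 2 N on its handle, and the cap stays unscrewed beyond 2.35 rad (stop at 2.6) (value of joint cap above 2.35 rad and value of joint pin above 0.016 m and contact force between the fingers and pin above 2 N and velocity of joint pin between -0.01 and 0.01 m/s); the arm keeps its last pose, push and grip.
It fails at once if splitter disturbed (moved more than 20 mm) (distance of splitter from where it was at the start of the episode above 0.02 m).
It fails at once if pot disturbed (moved more than 20 mm) (distance of pot from where it was at the start of the episode above 0.02 m).
It fails at once if cleaner disturbed (moved more than 20 mm) (distance of cleaner from where it was at the start of the episode above 0.02 m).
It fails at once if the pin is pulled up before the cap is unscrewed (value of joint pin above 0.01 m and value of joint cap below 2.2 rad).
It also fails if it takes over 51 s, if anything falls off the work surface, if the arm or the gripper's body presses on something with over 40 N, if the wrist force passes 120 N, or if a joint passes its speed limit or range.

## Working session

There is one attempt and no reset: what is moved stays moved. The work goes in short steps, Python scripts to look and compute and a shell command to move; the robot and the scene stay as the last step left them, time stands still between calls to the robot, and variables do not carry over. Pictures are saved under pics/ and viewed, at most 10 in all, crops included, and the job is handed in when it is done.

```bash
mkdir -p pics; cat > h.py <<'E'
import numpy as np, cv2, pickle
from rig import manip
from scipy.spatial.transform import Rotation as R
def rot(q): return R.from_quat([q[1],q[2],q[3],q[0]]).as_matrix()
def ray(im,u,v):
    K=np.array([[im['fx'],0,im['cx']],[0,im['fy'],im['cy']],[0,0,1.]])
    d=im.get('distortion'); p=np.array([[[u,v]]],float)
    n=cv2.undistortPoints(p,K,np.array(d,float) if d is not None else None)[0,0]
    A=rot(im['attitude']); w=A@np.array([n[0],-n[1],-1]); return np.array(im['position']),w
def onz(im,u,v,z):
    o,w=ray(im,u,v); return o+w*(z-o[2])/w[2]
def tri(l):
    A=0;b=0
    for o,w in l:
        w=w/np.linalg.norm(w);P=np.eye(3)-np.outer(w,w);A=A+P;b=b+P@o
    return np.linalg.solve(A,b)
E
python3 - <<'E'
from h import *
for n in('scene','top'):
    im=manip.get_image(n); pickle.dump(im,open(n+'0.pkl','wb'))
    print(n,{k:v for k,v in im.items() if k!='frame'})
    cv2.imwrite(f'pics/{n}0.png',cv2.resize(im['frame'][:,:,::-1],(768,576),interpolation=cv2.INTER_CUBIC))
print(manip.get_state(),manip.grasp_offset)
E
```

```text
scene {'fx': 463.93196818108675, 'fy': 463.93196818108675, 'cx': 254.76034887187316, 'cy': 180.31587941733756, 'position': array([ 0.93428221, -0.40380061,  1.11840345]), 'attitude': array([0.91928767, 0.2755656 , 0.08275113, 0.26856291])}
top {'fx': 347.63987811775144, 'fy': 347.63987811775144, 'cx': 251.0658358319389, 'cy': 191.86056617077242, 'position': array([0.38642931, 0.1565294 , 1.07671751]), 'attitude': array([ 0.71385113,  0.05825423, -0.06389795, -0.69493889])}
{'clock': 0.1, 'qpos': array([-1.32898451e+00,  2.76550636e-01,  1.50599468e+00,  3.06054258e-05,
        1.36071884e+00, -1.20965356e-01]), 'qd': array([ 9.89396110e-04, -2.12670875e-03, -3.95007952e-03, -4.09581824e-04,
       -1.40503479e-03, -9.81330152e-05]), 'effort': array([ 2.71640631e-03, -4.17696941e+01, -2.46406353e+01,  1.21194617e-06,
        5.76719598e-03, -5.62628856e-06]), 'position': array([ 0.20396239, -0.53710931,  0.23052018]), 'ee_rot': array([-8.35128728e-04,  9.83594380e-01,  1.80392339e-01, -3.55317132e-05]), 'contact_force': array([-0.43409132, -0.50036865,  0.19429849]), 'moment': array([ 0.01774217, -0.00173115, -0.02295759]), 'gripper_force': 0.0, 'width': 0.08563399932012916} -0.0187
```

View pics/scene0.png

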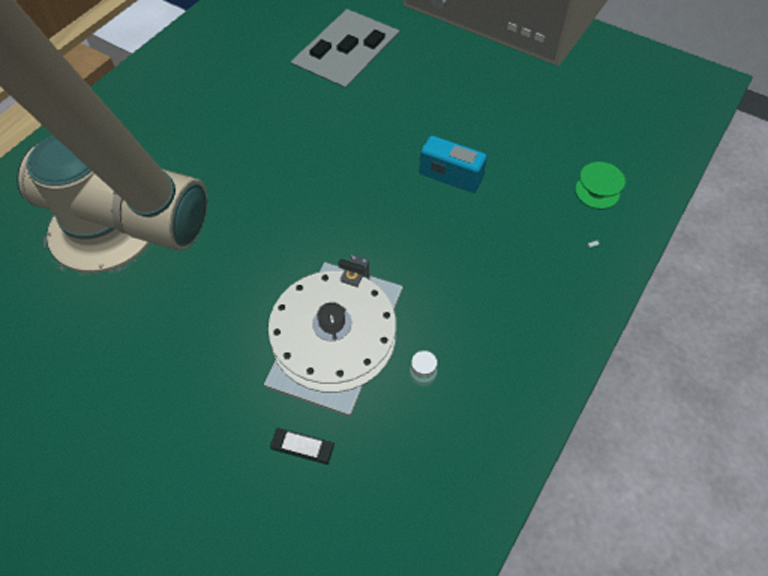

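View pics/top0.png

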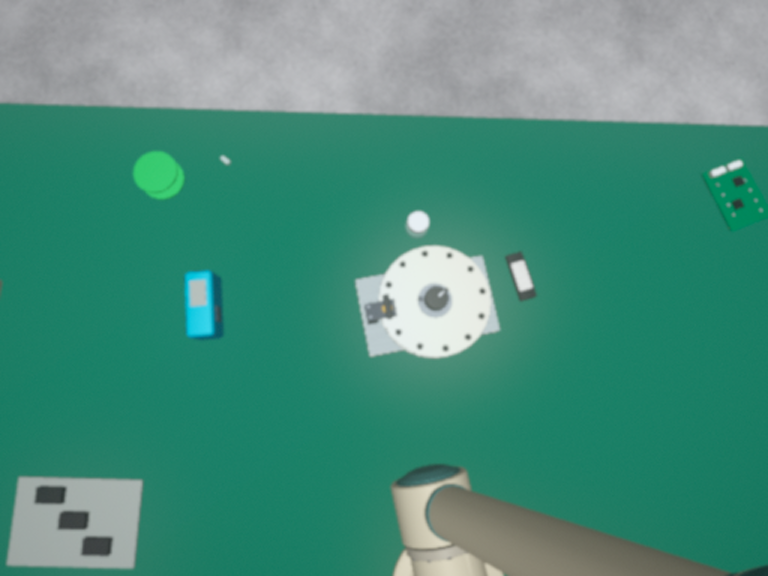

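The scene view shows the reel around (331,325), its cap at (331,316) and the T handle near (353,267). The top view shows the cap at (435,298), the bracket at (380,309) and the pot at (418,222). I'll crop both views and measure.

```bash
python3 - <<'E'
from h import *
S=pickle.load(open('scene0.pkl','rb'));T=pickle.load(open('top0.pkl','rb'))
a=S['frame'][165:280,165:295,::-1];b=T['frame'][155:245,230:350,::-1]
w=np.hstack([cv2.resize(a,(400,354),interpolation=cv2.INTER_CUBIC),cv2.resize(b,(400,300),interpolation=cv2.INTER_CUBIC)[:,:,:] if 0 else cv2.copyMakeBorder(cv2.resize(b,(400,300),interpolation=cv2.INTER_CUBIC),0,54,0,0,cv2.BORDER_CONSTANT)])
cv2.imwrite('pics/crop.png',w)
# reel ellipse: white blob
cs=[]
for im,n,z in((S,'s',.072),(T,'t',.072)):
    f=im['frame'].astype(int); m=((f.min(2)>170)&(f.max(2)-f.min(2)<45)).astype(np.uint8)
    c=[x for x in cv2.findContours(m,0,1)[0]]
    x0=(220,217) if n=='s' else (290,200)
    for x in c:
        if cv2.contourArea(x)>1500 and abs(cv2.boundingRect(x)[0]+cv2.boundingRect(x)[2]/2-x0[0])<40:
            h=cv2.convexHull(x)[:,0]
            P=np.array([onz(im,u,v,z)[:2] for u,v in h])
            (cx,cy),r=cv2.minEnclosingCircle(P.astype(np.float32)); print(n,cv2.boundingRect(x),'reel',cx,cy,r)
    # dark index holes / dark blobs
    g=f.max(2); d=(g<95).astype(np.uint8)
    k,l,st,ce=cv2.connectedComponentsWithStats(d)
    for i in range(1,k):
        if abs(ce[i]-np.array(x0)).max()<60 and st[i,4]>=4: print(n,st[i],ce[i].round(1),onz(im,*ce[i],.072)[:2].round(4))
E
```

```text
s (179, 180, 84, 81) reel 0.5484335422515869 0.03285610303282738 0.11729401350021362
s [    0     0   512   384 88347] [196.9 163. ] [0.3915 0.1383]
s [225 170  22  21 267] [236.2 179.2] [0.5135 0.1518]
s [215 183   4   4  12] [216.5 184.5] [0.4784 0.1092]
s [198 190   4   3  11] [199.4 191.1] [0.452  0.0676]
s [248 194   4   3  11] [249.4 194.9] [0.5708 0.1291]
s [186 203   4   4  14] [187.5 204.5] [0.4504 0.0175]
s [212 202  18  24 298] [220.7 211.7] [0.536  0.0463]
s [256 208   4   4  12] [257.5 209.5] [0.6128 0.1032]
s [183 219   4   4  13] [184.4 220.6] [ 0.4726 -0.0249]
s [254 225   4   4  14] [255.5 226.3] [0.6348 0.0591]
s [189 235   5   4  14] [191.  236.5] [ 0.5141 -0.0519]
s [243 239   4   4  13] [244.4 240.6] [0.6331 0.0104]
s [205 245   4   4  14] [206.5 246.7] [ 0.5633 -0.0538]
s [224 247   5   4  14] [226.2 248.4] [ 0.6069 -0.0312]
s [175 256  20   9  23] [185.3 260.5] [ 0.5415 -0.1111]
s [199 265  13   6  16] [204.7 267.2] [ 0.5915 -0.1   ]
s [216 271   7   3   9] [218.9 272.1] [ 0.6274 -0.0918]
s [227 275   5   2   5] [229.  275.6] [ 0.6528 -0.086 ]
t (238, 164, 94, 75) reel 0.530271589756012 0.05313549563288689 0.14381924271583557
t [338 169  10   6  36] [342.3 171.3] [ 0.6315 -0.1188]
```

View pics/crop.png

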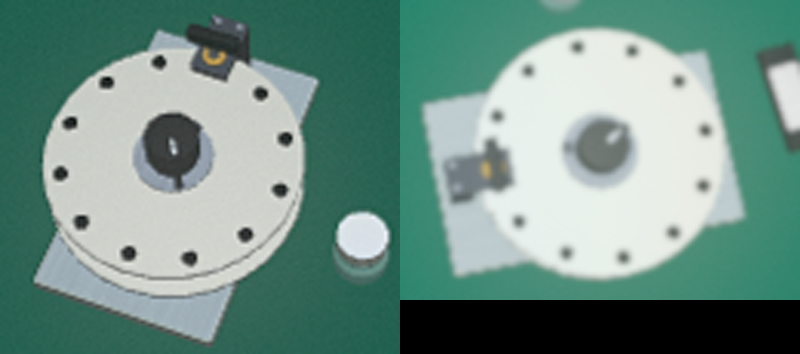

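The crop is clear. In the scene view 11 holes are visible, and the hidden one is under the pin. The bar runs from crop (187,30) to (247,50), tangential to the reel. I'll fit the hole circle in both views, triangulate heights and work out the pin from the gap.

```bash
python3 - <<'E'
from h import *
S=pickle.load(open('scene0.pkl','rb'));T=pickle.load(open('top0.pkl','rb'))
def circ(P):
    A=np.c_[2*P,np.ones(len(P))];s=np.linalg.lstsq(A,(P**2).sum(1),rcond=None)[0];return s[:2],np.sqrt(s[2]+s[:2]@s[:2])
H={}
for n,im,x0,th in(('s',S,(220,217),95),('t',T,(290,200),185)):
    f=im['frame'].astype(int);k,l,st,ce=cv2.connectedComponentsWithStats((f.max(2)<th).astype(np.uint8))
    c=np.array([ce[i] for i in range(1,k) if 4<=st[i,4]<=40 and st[i,2]<9 and st[i,3]<9 and abs(ce[i]-np.array(x0)).max()<60])
    P=np.array([onz(im,*p,.072)[:2] for p in c])
    g=abs(np.linalg.norm(P-[.543,.041],axis=1)-.095)<.012
    c,P=c[g],P[g];o,r=circ(P);print(n,len(P),o.round(4),r.round(4),np.sort(np.degrees(np.arctan2(*(P-o).T[::-1]))).round(1));H[n]=(c,P)
X=[]
for c,p in zip(*H['s']):
    d=np.linalg.norm(H['t'][1]-p,axis=1);j=d.argmin()
    if d[j]<.02:X.append(tri([ray(S,*c),ray(T,*H['t'][0][j])]))
X=np.array(X);o,r=circ(X[:,:2]);print('tri',len(X),o.round(4),r.round(4),'z',X[:,2].mean(),X[:,2].std())
a=np.sort(np.degrees(np.arctan2(X[:,1]-o[1],X[:,0]-o[0])));print(a.round(1))
# handle and cap: project predicted points to see
f=S['frame'].astype(int)
k,l,st,ce=cv2.connectedComponentsWithStats((f.max(2)<48).astype(np.uint8))
for i in range(1,k):
    if st[i,4]>30 and abs(ce[i]-[228,195]).max()<40:
        ys,xs=np.where(l==i);print('dark',st[i],ce[i],cv2.minAreaRect(np.c_[xs,ys].astype(np.float32)))
E
```

```text
s 11 [0.5426 0.0388] 0.0949 [-167.  -137.6 -107.4  -77.4  -47.4  -17.4   12.4   42.5   72.6  132.4
  162.4]
t 11 [0.5415 0.0379] 0.0949 [-167.  -137.4 -107.4  -77.6  -47.1  -17.    12.4   42.6   72.6  132.2
  162.7]
tri 11 [0.5421 0.0384] 0.0949 z 0.07193657007704206 0.0005625457323684399
[-167.  -137.5 -107.5  -77.5  -47.3  -17.2   12.4   42.6   72.7  132.3
  162.6]
```

The fit is tight: axis at (0.542, 0.038), hole radius 94.9 mm, z = 71.9 mm. The gap at 102.5° puts the pin at about (0.5215, 0.131). I'll check the handle and cap points while moving over the cap at the current height.

```bash
python3 - <<'E'
from h import *
S=pickle.load(open('scene0.pkl','rb'));T=pickle.load(open('top0.pkl','rb'))
print('bar ends @.122',[onz(S,*p,.120)[:2].round(4) for p in((225.8,174.7),(235.5,178),(245.3,181.2))])
print('bar top view @.12',onz(T,230+.3*101,155+.3*167,.12).round(4))
print('cap tri',tri([ray(S,221.2,211.3-2),ray(T,290.9,199.1)]).round(4))
E
R='{"dx":0.0289,"dy":-0.0232}'
python3 -m pendant '[{"dx":0.0289,"dy":-0.0232,"hand":0.085},{"dx":0.0289,"dy":-0.0232},{"dx":0.0289,"dy":-0.0232},{"dx":0.0289,"dy":-0.0232},{"dx":0.0289,"dy":-0.0232},{"dx":0.0289,"dy":-0.0232},{"dx":0.0289,"dy":-0.0232},{"dx":0.0289,"dy":-0.0232},{"dx":0.0289,"dy":-0.0232},{"dx":0.0289,"dy":-0.0232},{"dx":0.0289,"dy":-0.0232},{"dx":0.0289,"dy":-0.0232}]'
python3 -m pendant '[{"dx":0.0289,"dy":-0.0232},{"dx":0.0289,"dy":-0.0232},{"dx":0.0289,"dy":-0.0232},{"dx":0.0289,"dy":-0.0232},{"dx":0.0289,"dy":-0.0232},{"dx":0.0289,"dy":-0.0232},{},{},{},{}]'
python3 -c "
from h import *
s=manip.get_state();print(s['qpos'],s['ee_rot']);Rm=rot(s['ee_rot']);print('to cap (tool):',Rm.T@(np.array([.5421,.0384,.084])-s['position']))"
```

```text
bar ends @.122 [array([0.5022, 0.1235]), array([0.5292, 0.1285]), array([0.5561, 0.1338])]
bar top view @.12 [0.5171 0.1245 0.12  ]
cap tri [0.5415 0.039  0.0995]
[-1.32898451e+00  2.76550636e-01  1.50599468e+00  3.06054258e-05
  1.36071884e+00 -1.20965356e-01] [-8.35128728e-04  9.83594380e-01  1.80392339e-01 -3.55317132e-05]
to cap (tool): [ 0.52032536 -0.41781672  0.14733256]invalid input
invalid input
```

```bash
python3 -m pendant '[{"dx":0.0289,"dy":-0.0232,"dz":0,"rx":0,"ry":0,"rz":0,"hand":0.085}]'; python3 -m pendant '[{"dx":0.0289,"dy":-0.0232}]'
```

```text
clock: 0.18
position: [0.2207, -0.5105, 0.2303]
ee_rot: [0.002, 0.984, 0.178, -0.001]
contact_force: [0.7, -0.2, 1.2]
width: 0.0847
gripper_force: 0.0invalid input
```

```bash
python3 -m pendant '[{"dx":0.0289,"dy":-0.0232,"dz":0,"rx":0,"ry":0,"rz":0,"hand":0.085},{"dx":0.0289,"dy":-0.0232,"dz":0,"rx":0,"ry":0,"rz":0,"hand":0.085},{"dx":0.0289,"dy":-0.0232,"dz":0,"rx":0,"ry":0,"rz":0,"hand":0.085},{"dx":0.0289,"dy":-0.0232,"dz":0,"rx":0,"ry":0,"rz":0,"hand":0.085},{"dx":0.0289,"dy":-0.0232,"dz":0,"rx":0,"ry":0,"rz":0,"hand":0.085},{"dx":0.0289,"dy":-0.0232,"dz":0,"rx":0,"ry":0,"rz":0,"hand":0.085},{"dx":0.0289,"dy":-0.0232,"dz":0,"rx":0,"ry":0,"rz":0,"hand":0.085},{"dx":0.0289,"dy":-0.0232,"dz":0,"rx":0,"ry":0,"rz":0,"hand":0.085},{"dx":0.0289,"dy":-0.0232,"dz":0,"rx":0,"ry":0,"rz":0,"hand":0.085}]'
python3 -m pendant '[{"dx":0.0289,"dy":-0.0232,"dz":0,"rx":0,"ry":0,"rz":0,"hand":0.085},{"dx":0.0289,"dy":-0.0232,"dz":0,"rx":0,"ry":0,"rz":0,"hand":0.085},{"dx":0.0289,"dy":-0.0232,"dz":0,"rx":0,"ry":0,"rz":0,"hand":0.085},{"dx":0.0289,"dy":-0.0232,"dz":0,"rx":0,"ry":0,"rz":0,"hand":0.085},{"dx":0.0289,"dy":-0.0232,"dz":0,"rx":0,"ry":0,"rz":0,"hand":0.085},{"dx":0.0289,"dy":-0.0232,"dz":0,"rx":0,"ry":0,"rz":0,"hand":0.085},{"dx":0.0289,"dy":-0.0232,"dz":0,"rx":0,"ry":0,"rz":0,"hand":0.085},{"dx":0.0289,"dy":-0.0232,"dz":0,"rx":0,"ry":0,"rz":0,"hand":0.085},{"dx":0,"dy":0,"dz":0,"rx":0,"ry":0,"rz":0,"hand":0.085},{"dx":0,"dy":0,"dz":0,"rx":0,"ry":0,"rz":0,"hand":0.085},{"dx":0,"dy":0,"dz":0,"rx":0,"ry":0,"rz":0,"hand":0.085}]'
cat > st.py <<'E'
import sys
from h import *
s=manip.get_state();Rm=rot(s['ee_rot'])
print('clk',s['clock'],'q',s['qpos'].round(3),'pos',s['position'].round(4),'yawx',np.degrees(np.arctan2(Rm[1,0],Rm[0,0])).round(2),'tilt',Rm[:,2].round(3))
print('F',s['contact_force'].round(1),'M',s['moment'].round(2),'w',s['width'],s['gripper_force'])
if len(sys.argv)>3: print('tool delta',(Rm.T@(np.array(sys.argv[1:4],float)-s['position'])).round(4))
E
python3 st.py .5421 .0384 .084
```

```text
clock: 0.93
position: [0.3922, -0.2163, 0.2311]
ee_rot: [-0.0, 0.984, 0.18, -0.0]
contact_force: [1.0, -0.4, 0.2]
width: 0.0851
gripper_force: 0.0
clock: 1.85
position: [0.5415, 0.0373, 0.2307]
ee_rot: [0.0, 0.984, 0.181, -0.001]
contact_force: [0.8, -0.0, 0.9]
width: 0.0853
gripper_force: 0.0
clk 1.85 q [-5.900e-02  2.290e-01  1.572e+00 -1.000e-03  1.342e+00  1.148e+00] pos [0.5415 0.0373 0.2307] yawx 20.83 tilt [-0.002 -0.001 -1.   ]
F [ 0.8 -0.   0.9] M [-0.01  0.06 -0.03] w 0.08528683067252685 0.0
tool delta [ 0.0012 -0.0009  0.1467]
```

```bash
python3 -m pendant '[{"dx":0.001,"dy":-0.001,"dz":0.03,"rx":0,"ry":0,"rz":0,"hand":0.085},{"dx":0,"dy":0,"dz":0.03,"rx":0,"ry":0,"rz":0,"hand":0.085},{"dx":0,"dy":0,"dz":0.03,"rx":0,"ry":0,"rz":0,"hand":0.085},{"dx":0,"dy":0,"dz":0.03,"rx":0,"ry":0,"rz":0,"hand":0.085},{"dx":0,"dy":0,"dz":0.017,"rx":0,"ry":0,"rz":0,"hand":0.085},{"dx":0,"dy":0,"dz":0.01,"rx":0,"ry":0,"rz":0,"hand":0.085},{"dx":0,"dy":0,"dz":0,"rx":0,"ry":0,"rz":0,"hand":0.085},{"dx":0,"dy":0,"dz":0,"rx":0,"ry":0,"rz":0,"hand":0.085}]' && python3 st.py .5421 .0384 .084
python3 -m pendant '[{"dx":0,"dy":0,"dz":0,"rx":0,"ry":0,"rz":0,"hand":0.03},{"dx":0,"dy":0,"dz":0,"rx":0,"ry":0,"rz":0,"hand":0.03},{"dx":0,"dy":0,"dz":0,"rx":0,"ry":0,"rz":0,"hand":0.03},{"dx":0,"dy":0,"dz":0,"rx":0,"ry":0,"rz":0,"hand":0.03},{"dx":0,"dy":0,"dz":0,"rx":0,"ry":0,"rz":0,"hand":0.03},{"dx":0,"dy":0,"dz":0,"rx":0,"ry":0,"rz":0,"hand":0.03},{"dx":0,"dy":0,"dz":0,"rx":0,"ry":0,"rz":0,"hand":0.03},{"dx":0,"dy":0,"dz":0,"rx":0,"ry":0,"rz":0,"hand":0.03}]' 30; python3 st.py .5421 .0384 .084
```

```text
clock: 2.52
position: [0.5428, 0.0378, 0.0847]
ee_rot: [0.0, 0.984, 0.18, 0.0]
contact_force: [0.2, 1.1, 0.2]
width: 0.085
gripper_force: 0.0
clk 2.5167 q [-0.058  0.353  1.788 -0.     1.     1.151] pos [0.5428 0.0378 0.0847] yawx 20.71 tilt [ 0. -0. -1.]
F [0.2 1.1 0.2] M [-0.04 -0.04  0.01] w 0.08497765918763425 0.0
tool delta [-0.0005 -0.0009  0.0007]
clock: 3.18
position: [0.5434, 0.039, 0.0857]
ee_rot: [0.0, 0.984, 0.18, 0.001]
contact_force: [-1.5, 1.7, 5.1]
width: 0.0431
gripper_force: 30.1
clk 3.1833 q [-0.056  0.352  1.787  0.     1.     1.152] pos [0.5434 0.039  0.0857] yawx 20.79 tilt [ 0.002  0.    -1.   ]
F [-1.5  1.7  5.1] M [ 0.08  0.18 -0.05] w 0.043081194177373154 30.131077766418457
tool delta [-0.0014  0.0001  0.0016]
```

The fingers hold the cap at 43 mm, which matches its size. Now turning anticlockwise.

```bash
python3 -m pendant '[{"dx":0,"dy":0,"dz":0,"rx":0,"ry":0,"rz":-3,"hand":0.03},{"dx":0,"dy":0,"dz":0,"rx":0,"ry":0,"rz":-5,"hand":0.03},{"dx":0,"dy":0,"dz":0,"rx":0,"ry":0,"rz":-6,"hand":0.03},{"dx":0,"dy":0,"dz":0,"rx":0,"ry":0,"rz":-6,"hand":0.03},{"dx":0,"dy":0,"dz":0,"rx":0,"ry":0,"rz":-6,"hand":0.03},{"dx":0,"dy":0,"dz":0,"rx":0,"ry":0,"rz":-6,"hand":0.03},{"dx":0,"dy":0,"dz":0,"rx":0,"ry":0,"rz":-6,"hand":0.03},{"dx":0,"dy":0,"dz":0,"rx":0,"ry":0,"rz":-6,"hand":0.03},{"dx":0,"dy":0,"dz":0,"rx":0,"ry":0,"rz":-6,"hand":0.03},{"dx":0,"dy":0,"dz":0,"rx":0,"ry":0,"rz":-6,"hand":0.03},{"dx":0,"dy":0,"dz":0,"rx":0,"ry":0,"rz":-6,"hand":0.03},{"dx":0,"dy":0,"dz":0,"rx":0,"ry":0,"rz":-6,"hand":0.03}]' ; python3 st.py .5421 .0384 .084
python3 -m pendant '[{"dx":0,"dy":0,"dz":0,"rx":0,"ry":0,"rz":-6,"hand":0.03},{"dx":0,"dy":0,"dz":0,"rx":0,"ry":0,"rz":-6,"hand":0.03},{"dx":0,"dy":0,"dz":0,"rx":0,"ry":0,"rz":-6,"hand":0.03},{"dx":0,"dy":0,"dz":0,"rx":0,"ry":0,"rz":-6,"hand":0.03},{"dx":0,"dy":0,"dz":0,"rx":0,"ry":0,"rz":-6,"hand":0.03},{"dx":0,"dy":0,"dz":0,"rx":0,"ry":0,"rz":-6,"hand":0.03}]'; python3 st.py .5421 .0384 .084
```

```text
clock: 4.18
position: [0.5412, 0.0405, 0.0856]
ee_rot: [-0.002, 0.713, 0.701, 0.0]
contact_force: [-5.6, 5.2, 10.2]
width: 0.0427
gripper_force: 30.6
clk 4.1833 q [-0.055  0.352  1.788  0.003  1.004 -0.04 ] pos [0.5412 0.0405 0.0856] yawx 89.03 tilt [-0.002  0.003 -1.   ]
F [-5.6  5.2 10.2] M [ 0.72  0.84 -0.15] w 0.04271699983503176 30.57970941066742
tool delta [-0.0021  0.0009  0.0016]
clock: 4.68
position: [0.5398, 0.0401, 0.0856]
ee_rot: [-0.003, 0.461, 0.887, -0.0]
contact_force: [-7.6, 3.0, 12.2]
width: 0.0427
gripper_force: 30.8
clk 4.6833 q [-0.056  0.351  1.789  0.002  1.006 -0.669] pos [0.5398 0.0401 0.0856] yawx 125.05 tilt [-0.005  0.002 -1.   ]
F [-7.6  3.  12.2] M [ 0.49  1.27 -0.19] w 0.04272181065550149 30.77705830335617
tool delta [-0.0027  0.0009  0.0016]
```

```bash
python3 -m pendant '[{"dx":-0.001,"dy":0,"dz":-0.001,"rx":0,"ry":0,"rz":-4,"hand":0.03},{"dx":0,"dy":0,"dz":0,"rx":0,"ry":0,"rz":-4,"hand":0.03},{"dx":0,"dy":0,"dz":0,"rx":0,"ry":0,"rz":-4,"hand":0.03}]' >/dev/null; python3 st.py
python3 -m pendant '[{"dx":0,"dy":0,"dz":0,"rx":0,"ry":0,"rz":-4,"hand":0.03},{"dx":0,"dy":0,"dz":0,"rx":0,"ry":0,"rz":-4,"hand":0.03}]' >/dev/null; python3 st.py
python3 -m pendant '[{"dx":0,"dy":0,"dz":0,"rx":0,"ry":0,"rz":-4,"hand":0.03},{"dx":0,"dy":0,"dz":0,"rx":0,"ry":0,"rz":-4,"hand":0.03}]' >/dev/null; python3 st.py
```

```text
clk 4.9333 q [-0.057  0.352  1.788  0.003  1.009 -0.878] pos [0.5394 0.0398 0.0856] yawx 136.94 tilt [-0.007  0.003 -1.   ]
F [-8.3  4.1  8.2] M [ 0.66  1.13 -0.13] w 0.04306056957095468 30.601876080036163
clk 5.1 q [-0.058  0.352  1.788  0.     1.006 -1.016] pos [0.5409 0.0384 0.0857] yawx 144.91 tilt [-0.004  0.    -1.   ]
F [-3.  -1.5  3.9] M [-0.27  0.52 -0.65] w 0.04303258432537433 30.331866145133972
clk 5.2667 q [-0.059  0.353  1.786 -0.002  1.002 -1.155] pos [0.5435 0.037  0.0858] yawx 152.91 tilt [ 0.001 -0.002 -1.   ]
F [ 2.6 -4.6 -1. ] M [-0.73 -0.33 -0.68] w 0.04305682452313898 30.618543326854706
```

The torque about z jumped from 0.13 to about 0.65 N m and levelled off near 121° of turning. That looks like the stop. I'll release, rise and look to confirm.

```bash
python3 -m pendant '[{"dx":0,"dy":0,"dz":0,"rx":0,"ry":0,"rz":0,"hand":0.03},{"dx":0,"dy":0,"dz":0,"rx":0,"ry":0,"rz":0,"hand":0.03},{"dx":0,"dy":0,"dz":0,"rx":0,"ry":0,"rz":0,"hand":0.03},{"dx":0,"dy":0,"dz":0,"rx":0,"ry":0,"rz":0,"hand":0.085},{"dx":0,"dy":0,"dz":0,"rx":0,"ry":0,"rz":0,"hand":0.085},{"dx":0,"dy":0,"dz":0,"rx":0,"ry":0,"rz":0,"hand":0.085},{"dx":0,"dy":0,"dz":0,"rx":0,"ry":0,"rz":0,"hand":0.085},{"dx":0,"dy":0,"dz":0,"rx":0,"ry":0,"rz":0,"hand":0.085},{"dx":0,"dy":0,"dz":0,"rx":0,"ry":0,"rz":0,"hand":0.085}]'
python3 -m pendant '[{"dx":0,"dy":0,"dz":-0.03,"rx":0,"ry":0,"rz":0,"hand":0.085},{"dx":0,"dy":0,"dz":-0.04,"rx":0,"ry":0,"rz":0,"hand":0.085},{"dx":0,"dy":0,"dz":-0.04,"rx":0,"ry":0,"rz":0,"hand":0.085},{"dx":0,"dy":0,"dz":-0.04,"rx":0,"ry":0,"rz":0,"hand":0.085},{"dx":0,"dy":0.04,"dz":0,"rx":0,"ry":0,"rz":0,"hand":0.085},{"dx":0,"dy":0.04,"dz":0,"rx":0,"ry":0,"rz":0,"hand":0.085},{"dx":0,"dy":0.04,"dz":0,"rx":0,"ry":0,"rz":0,"hand":0.085},{"dx":0,"dy":0.04,"dz":0,"rx":0,"ry":0,"rz":0,"hand":0.085},{"dx":0,"dy":0,"dz":0,"rx":0,"ry":0,"rz":0,"hand":0.085},{"dx":0,"dy":0,"dz":0,"rx":0,"ry":0,"rz":0,"hand":0.085}]'
python3 st.py .5215 .1311 .2
python3 - <<'E'
from h import *
L=[]
for n,(y,x) in(('scene',(165,165)),('top',(155,230))):
    im=manip.get_image(n);pickle.dump(im,open(n+'1.pkl','wb'));L.append(cv2.resize(im['frame'][y:y+100,x:x+100,::-1],(400,400),interpolation=cv2.INTER_CUBIC))
cv2.imwrite('pics/c1.png',np.hstack(L))
E
```

```text
clock: 6.02
position: [0.5433, 0.0382, 0.0852]
ee_rot: [-0.0, 0.235, 0.972, 0.0]
contact_force: [-0.7, 1.0, -0.1]
width: 0.0847
gripper_force: 0.0
clock: 6.85
position: [0.6168, 0.1822, 0.2343]
ee_rot: [-0.001, 0.234, 0.972, -0.0]
contact_force: [0.2, -0.5, 0.2]
width: 0.0847
gripper_force: 0.0
clk 6.85 q [ 0.179  0.378  1.344  0.     1.421 -0.92 ] pos [0.6168 0.1822 0.2343] yawx 152.97 tilt [-0.001 -0.    -1.   ]
F [ 0.2 -0.5  0.2] M [ 0.01  0.02 -0.01] w 0.0847238090767459 0.0
tool delta [ 0.0616 -0.0888  0.0344]
```

View pics/c1.png

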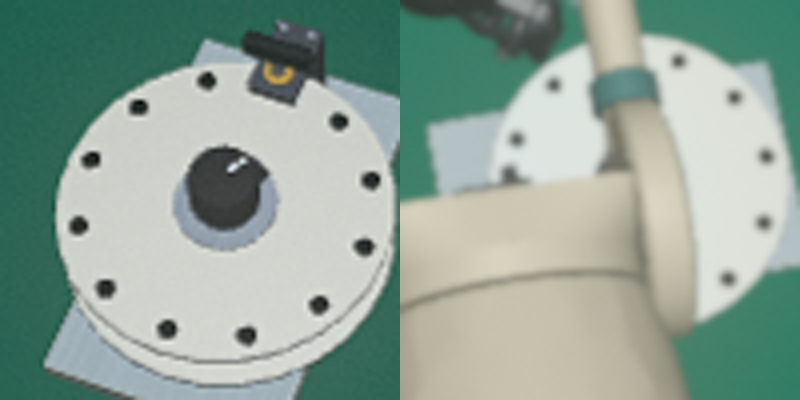

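The white line now points up-right at crop (237,165), with the lug at about (265,178). I'll work out its angle before and after, and check the bar.

```bash
python3 - <<'E'
from h import *
for n in('scene0','scene1'):
    im=pickle.load(open(n+'.pkl','rb'));f=im['frame'].astype(int)
    sub=f.max(2)[202:216,213:231]; ys,xs=np.where(sub>110)
    P=np.array([onz(im,x+213,y+202,.108)[:2] for x,y in zip(xs,ys)])
    P=P[np.linalg.norm(P-[.5421,.0384],axis=1)<.018]-[.5421,.0384]
    m=P.mean(0);v=np.linalg.svd(P-m)[2][0];v*=np.sign(v@m)
    print(n,len(P),'line centre ang',np.degrees(np.arctan2(m[1],m[0])),np.linalg.norm(m),'dir',np.degrees(np.arctan2(v[1],v[0])))
f=pickle.load(open('scene1.pkl','rb'));g=f['frame'].astype(int).max(2)
m=(g[168:192,222:250]<45).astype(np.uint8)
k,l,st,ce=cv2.connectedComponentsWithStats(m);i=1+st[1:,4].argmax();ys,xs=np.where(l==i)
c=ce[i]+[222,168];print(st[i],c,onz(f,*c,.117)[:2],'expect pixel of pin z.115:')
o,A=np.array(f['position']),rot(f['attitude'])
for z in(.106,.122):
  for t in(-.023,0,.023):
    d=A.T@(np.array([.5215+t*.9763,.1311+t*.2164,z])-o);print(z,t,(f['cx']-f['fx']*d[0]/d[2]).round(1),(f['cy']+f['fy']*d[1]/d[2]).round(1))
for r in g[170:190,222:250]:print(*r)
E
```

```text
scene0 11 line centre ang -43.80593691316802 0.011785872471844625 dir -40.63436659378756
scene1 10 line centre ang 70.76383273901362 0.011790061461543282 dir 71.04709137621575
[17 13  3  1  3] [240. 181.] [0.54302352 0.12861212] expect pixel of pin z.115:
0.106 -0.023 225.7 176.5
0.106 0 233.8 179.0
0.106 0.023 242.0 181.5
0.122 -0.023 225.3 173.0
0.122 0 233.6 175.5
0.122 0.023 241.8 178.1
98 97 99 101 101 102 100 101 100 100 100 99 120 114 95 90 96 98 98 102 100 99 99 99 100 101 98 98
101 99 102 101 103 100 100 102 98 101 103 80 98 161 145 101 91 83 90 96 98 100 100 101 100 101 99 99
101 101 102 104 99 81 91 97 98 102 102 89 76 129 127 97 85 89 87 90 104 100 88 96 100 100 100 97
102 101 102 102 68 48 54 50 74 94 92 85 93 87 87 88 88 88 88 104 162 142 105 83 97 100 99 99
100 100 101 85 60 51 50 52 50 47 50 69 84 86 88 88 92 89 88 97 132 129 99 72 92 99 100 100
99 100 103 70 52 57 54 55 55 55 50 50 50 50 67 73 82 85 85 91 85 87 88 62 93 101 100 98
126 113 110 79 48 46 49 49 53 59 53 55 55 55 52 48 54 51 66 82 86 90 71 52 91 103 100 102
191 172 159 111 53 41 45 43 45 50 50 53 56 59 56
[... 531 characters left out ...]
06 213 171 106 90 92 177 158 110 94 105 157 192 122 92 83 68 58 57 57 54 89 108 104 100
208 206 208 207 206 135 94 91 96 146 190 180 156 185 198 159 96 94 87 86 101 91 65 48 116 152 136 119
206 207 205 210 175 110 91 92 96 81 147 184 187 188 158 102 87 93 68 162 213 187 135 79 132 183 192 192
207 208 209 210 181 113 84 91 94 95 89 85 85 84 91 94 92 87 93 192 213 210 216 163 150 180 185 190
205 207 207 208 185 114 62 65 80 89 90 96 96 93 95 91 90 72 160 204 209 207 208 211 204 189 186 186
207 206 207 209 213 188 138 107 90 64 64 80 91 89 94 94 90 93 196 208 208 208 206 209 208 211 195 188
206 206 208 206 207 210 214 216 192 137 108 92 65 62 76 84 73 161 203 207 208 206 206 205 206 207 211 203
```

The line has turned about 113° and now lies 148.5° (2.59 rad) from the winder's +x, so the cap is at its stop. The bar's pixels match the predicted pin position to within 1 px. Next I go above the pin and align y with the radial direction.

```bash
python3 -m pendant '[{"dx":0.0205,"dy":-0.0296,"dz":0,"rx":0,"ry":0,"rz":0,"hand":0.06},{"dx":0.0205,"dy":-0.0296,"dz":0,"rx":0,"ry":0,"rz":0,"hand":0.06},{"dx":0.0205,"dy":-0.0296,"dz":0,"rx":0,"ry":0,"rz":0,"hand":0.06},{"dx":0,"dy":0,"dz":0,"rx":0,"ry":0,"rz":-6.6,"hand":0.06},{"dx":0,"dy":0,"dz":0,"rx":0,"ry":0,"rz":-6.6,"hand":0.06},{"dx":0,"dy":0,"dz":0,"rx":0,"ry":0,"rz":-6.6,"hand":0.06},{"dx":0,"dy":0,"dz":0,"rx":0,"ry":0,"rz":-6.6,"hand":0.06},{"dx":0,"dy":0,"dz":0,"rx":0,"ry":0,"rz":-6.6,"hand":0.06},{"dx":0,"dy":0,"dz":0,"rx":0,"ry":0,"rz":-6.5,"hand":0.06},{"dx":0,"dy":0,"dz":0,"rx":0,"ry":0,"rz":0,"hand":0.06},{"dx":0,"dy":0,"dz":0,"rx":0,"ry":0,"rz":0,"hand":0.06}]'; python3 st.py .5215 .1311 .099
```

```text
clock: 7.87
position: [0.5206, 0.1282, 0.2356]
ee_rot: [0.0, -0.105, 0.994, -0.0]
contact_force: [1.0, 0.5, -0.0]
width: 0.0601
gripper_force: 0.0
clk 7.8667 q [ 0.112  0.215  1.579 -0.     1.348 -1.669] pos [0.5206 0.1282 0.2356] yawx -167.97 tilt [ 0. -0. -1.]
F [ 1.   0.5 -0. ] M [ 0.   -0.04  0.02] w 0.06007415392156004 0.0
tool delta [-0.0014  0.0027  0.1365]
```

```bash
python3 -m pendant '[{"dx":-0.001,"dy":0.002,"dz":0.03,"rx":0,"ry":0,"rz":0,"hand":0.06},{"dx":0,"dy":0,"dz":0.03,"rx":0,"ry":0,"rz":0,"hand":0.06},{"dx":0,"dy":0,"dz":0.03,"rx":0,"ry":0,"rz":0,"hand":0.06},{"dx":0,"dy":0,"dz":0.02,"rx":0,"ry":0,"rz":0,"hand":0.06},{"dx":0,"dy":0,"dz":0.015,"rx":0,"ry":0,"rz":0,"hand":0.06},{"dx":0,"dy":0,"dz":0.01,"rx":0,"ry":0,"rz":0,"hand":0.06},{"dx":0,"dy":0,"dz":0,"rx":0,"ry":0,"rz":0,"hand":0.06},{"dx":0,"dy":0,"dz":0,"rx":0,"ry":0,"rz":0,"hand":0.06}]'; python3 st.py .5215 .1311 .099
```

```text
clock: 8.53
position: [0.5218, 0.1312, 0.1004]
ee_rot: [-0.0, -0.106, 0.994, -0.0]
contact_force: [-0.6, 0.5, 1.0]
width: 0.06
gripper_force: 0.0
clk 8.5333 q [ 0.117  0.329  1.781 -0.     1.032 -1.667] pos [0.5218 0.1312 0.1004] yawx -167.79 tilt [-0. -0. -1.]
F [-0.6  0.5  1. ] M [-0.02 -0.04 -0.05] w 0.06004532690604156 0.0
tool delta [ 0.0003 -0.      0.0014]
```

```bash
python3 -m pendant '[{"dx":0,"dy":0,"dz":0,"rx":0,"ry":0,"rz":0,"hand":0.0},{"dx":0,"dy":0,"dz":0,"rx":0,"ry":0,"rz":0,"hand":0.0},{"dx":0,"dy":0,"dz":0,"rx":0,"ry":0,"rz":0,"hand":0.0},{"dx":0,"dy":0,"dz":0,"rx":0,"ry":0,"rz":0,"hand":0.0},{"dx":0,"dy":0,"dz":0,"rx":0,"ry":0,"rz":0,"hand":0.0},{"dx":0,"dy":0,"dz":0,"rx":0,"ry":0,"rz":0,"hand":0.0},{"dx":0,"dy":0,"dz":0,"rx":0,"ry":0,"rz":0,"hand":0.0},{"dx":0,"dy":0,"dz":0,"rx":0,"ry":0,"rz":0,"hand":0.0},{"dx":0,"dy":0,"dz":0,"rx":0,"ry":0,"rz":0,"hand":0.0}]' 60 >/dev/null; python3 st.py .5215 .1311 .099
```

```text
clk 9.2833 q [ 1.180e-01  3.270e-01  1.780e+00 -1.000e-03  1.032e+00 -1.668e+00] pos [0.5224 0.1313 0.1013] yawx -167.69 tilt [ 0.002 -0.    -1.   ]
F [-0.9 -1.3  5.9] M [-0.16  0.07  0.18] w 0.010871955339849353 59.53584015369415
tool delta [ 0.0009 -0.      0.0023]
```

The fingers hold the bar at about 11 mm. Now pulling up gently.

```bash
python3 -m pendant '[{"dx":0,"dy":0,"dz":-0.003,"rx":0,"ry":0,"rz":0,"hand":0},{"dx":0,"dy":0,"dz":-0.004,"rx":0,"ry":0,"rz":0,"hand":0},{"dx":0,"dy":0,"dz":-0.004,"rx":0,"ry":0,"rz":0,"hand":0},{"dx":0,"dy":0,"dz":-0.004,"rx":0,"ry":0,"rz":0,"hand":0},{"dx":0,"dy":0,"dz":0,"rx":0,"ry":0,"rz":0,"hand":0},{"dx":0,"dy":0,"dz":0,"rx":0,"ry":0,"rz":0,"hand":0}]' >/dev/null; python3 st.py
python3 -m pendant '[{"dx":0,"dy":0,"dz":-0.002,"rx":0,"ry":0,"rz":0,"hand":0},{"dx":0,"dy":0,"dz":-0.002,"rx":0,"ry":0,"rz":0,"hand":0},{"dx":0,"dy":0,"dz":0,"rx":0,"ry":0,"rz":0,"hand":0},{"dx":0,"dy":0,"dz":0,"rx":0,"ry":0,"rz":0,"hand":0}]' >/dev/null; python3 st.py
python3 -m pendant '[{"dx":0,"dy":0,"dz":-0.002,"rx":0,"ry":0,"rz":0,"hand":0},{"dx":0,"dy":0,"dz":0,"rx":0,"ry":0,"rz":0,"hand":0},{"dx":0,"dy":0,"dz":0,"rx":0,"ry":0,"rz":0,"hand":0}]' >/dev/null; python3 st.py
```

```text
clk 9.7833 q [ 1.170e-01  3.130e-01  1.761e+00 -1.000e-03  1.066e+00 -1.668e+00] pos [0.5223 0.1313 0.1151] yawx -167.7 tilt [ 0.001 -0.    -1.   ]
F [ 4.3 -1.2 -8.3] M [-0.21 -0.81  0.16] w 0.010802752577494744 58.373154401779175
clk 10.1167 q [ 1.170e-01  3.100e-01  1.756e+00 -1.000e-03  1.075e+00 -1.668e+00] pos [0.5222 0.1313 0.1189] yawx -167.71 tilt [ 0.001 -0.    -1.   ]
F [ 5.5 -2.  -9.6] M [-0.2  -0.91  0.17] w 0.010650501895683078 58.365397453308105
clk 10.3667 q [ 1.170e-01  3.080e-01  1.753e+00 -1.000e-03  1.080e+00 -1.668e+00] pos [0.5222 0.1313 0.1208] yawx -167.71 tilt [ 0.001 -0.    -1.   ]
F [  4.6  -2.2 -10.1] M [-0.22 -0.98  0.16] w 0.010710978224731134 58.35714876651764
```

```bash
python3 -m pendant '[{"dx":0,"dy":0,"dz":-0.001,"rx":0,"ry":0,"rz":0,"hand":0},{"dx":0,"dy":0,"dz":-0.0005,"rx":0,"ry":0,"rz":0,"hand":0},{"dx":0,"dy":0,"dz":0,"rx":0,"ry":0,"rz":0,"hand":0},{"dx":0,"dy":0,"dz":0,"rx":0,"ry":0,"rz":0,"hand":0},{"dx":0,"dy":0,"dz":0,"rx":0,"ry":0,"rz":0,"hand":0},{"dx":0,"dy":0,"dz":0,"rx":0,"ry":0,"rz":0,"hand":0}]' >/dev/null; python3 st.py
python3 - <<'E'
from h import *
im=manip.get_image('scene');cv2.imwrite('pics/c2.png',cv2.resize(im['frame'][120:280,150:310,::-1],(600,600),interpolation=cv2.INTER_CUBIC))
E
```

```text
clk 10.8667 q [ 1.170e-01  3.070e-01  1.752e+00 -1.000e-03  1.082e+00 -1.668e+00] pos [0.5222 0.1313 0.1215] yawx -167.71 tilt [ 0. -0. -1.]
F [  6.4  -1.7 -14.2] M [-0.24 -1.17  0.15] w 0.010572170238393885 59.19933021068573
```

View pics/c2.png

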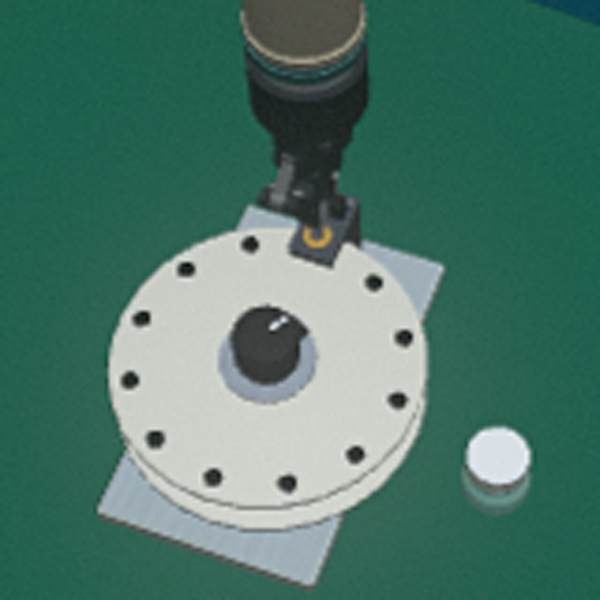

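The handle is gripped and raised at (320,205), with the steel stem visible above the bracket. The cap's line is unchanged at (280,322), and the pull force jumped to 14 N as the pin met its stop. Handing in.

```bash
python3 -c "
from rig import manip
print(manip.sign_off())"
```

```text
the job is handed in; nothing more can be done
None
```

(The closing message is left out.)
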